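# Roll a seed tuber up to the reader

### The arm

A 6-joint arm with a two-finger parallel gripper is mounted at the origin on the work surface. World frame = base frame: x ahead of the robot, y to its left, z up, the work surface at z = 0. Lengths are in mm, angles in rad, forces in N, time in s.
With the tool pointing down it reaches from about 400 to 925 mm from the base axis. Payload 12.5 kg.
Tool frame: the origin (TCP) lies at the very end of the fingers, on their centre line; the grasp point (between the pads) lies 19 mm behind it; z points along the fingers, y is the line along which they close (so a half turn about z gives the same grasp; the last joint's range is limited). The gripper opens to 95 mm and grips with 3 to 60 N. Pads are 20 mm wide; open, the fingers measure 119 mm over their backs; the gripper's body (75 mm by 180 mm) begins 59 mm behind the grasp point.
Start: joints at [-1.287, 0.491, 1.559, -0, 1.092, -0.106], TCP at [237.526, -578.125, 214.661] pointing down, gripper open.
Joint ranges: [-3.1, 3.1], [-0.84, 2.19], [0.05, 2.79], [-1.13, 4.28], [0.06, 2.93], [-2.69, 2.69]. Speed limits (rad/s): [2.22, 2.22, 2.79, 3.14, 3.14, 3.14].

### API

Orientations are given as [roll, pitch, yaw] about the fixed x, y, z axes, in that order (R = Rz(yaw) Ry(pitch) Rx(roll)).
In Python, from cell import * gives the robot as it stands.
- The arm moves only by the tool jog_arm, never from a script. Its argument "targets" is a list of rows, each an object with "turn": the turn, a rotation vector about the world's x, y, z in degrees, a list of three; "slide": the shift along the world's x, y, z in mm, a list of three; "claw": the opening in per cent of the stroke, from 0 (shut) to 100 (fully open). In form: [{"turn": [wx, wy, wz], "slide": [x, y, z], "claw": claw}, ...]. A call has 1 to 5 rows; each row shifts and turns the commanded pose from where the row before left it; what a row does not reach is not made up. A row lasts 1/8 s, in which the tool goes at most 62.5 mm and 10.7 degrees, less where a joint would pass 70% of its speed; a pose out of reach is approached as far as the arm can. A call with a gripper value outside its range is refused whole. The fingers move at their own pace and stop on an object; the grip force is fixed at half the most. Time passes only in rows, so rows that do not move let the fingers close. It gives the time, the measured TCP pose, the force, the opening and the grip force at its end, in the units of the state.
- state(): the state, without advancing time (a new reading comes with each control period).
- read_camera(name): name is "scene" or "side" or "wrist"; returns a dict with "frame" (384x512x3 uint8, blue, green, red), "mtx" (3x3 intrinsics, pixels), "k1" (the pictures are not rectified: a ray, as slopes to the right and down, at radius r is drawn at 1 + k1 r^2 times it, then the intrinsics apply), "R" (3x3) and "t" (3): a world point X has camera coordinates R X + t. Camera axes: x right, y down, z forward; pixel columns grow to the right and rows downward; lengths in mm; the calibration is good to about 2 mm. A picture is of the moment at which its call begins. There is no depth.
- job_done(): hands the job in; it is judged then, once.
Trained networks look in the newest picture that a camera, given by its name, has taken for a name from the list of things; names that differ only in an ending like _2 or _b are one class to them, and where a whole thing is asked for, a point or a joint stands for the part that bears it (a point fixed in the world has none). Each returns a list of dicts, best first, with "conf" (0 to 1); they miss things now and then, are a little off and sometimes report something else, mostly with a low value. They report only what shows in the picture. A call takes as long as a camera call. They do not tell look-alikes from the thing itself.
- look_for(query, camera): "xy" ([column, row] in pixels, amid what is visible of it).
The state is a dict: "t": time; "joints": joint angles; "qvel": joint speeds; "tau": joint torques, N m; "eef_pos": TCP position; "tcp_rot": TCP orientation; "ft_force": force on the tool from outside, world axes, zero at the start; "moment": the same for the moment, N m; "opening": opening from 0.0 (shut) to 1.0 (fully open); "grip_force": force on a finger pad.
Only numpy, scipy, OpenCV 4.12 (cv2) and the standard library are available. Lean on these libraries where they do the work, as an engineer would, in place of code of your own. Each camera call takes 0.05 s, during which the arm holds its last target. There are 200 camera calls.

### The job

Push the small round potato that lies in the sloped chute up the chute with your fingertips, over the crest, so that it settles in the dip against the reader's stop plate and does not roll back; let go of it, and only then press the push button on the table fully down and release it. Roll the potato along the chute only: do not lift it out, and leave the other things on the bench where they are.

Things in the scene. Friction and masses are not known exactly. Their poses are not given: they have to be found in the camera images.
- tuber: small round potato, a ball 50 mm in diameter, 50 to 110 g, lying in the chute; origin at its centre; its axes turn as it rolls. At the start it rests against the crossbar at the foot of the chute, centre at x = 28, z = 35 mm in the chute's frame, and rolls back there if let go before the crest.
- chute: open aluminium V gutter (90 degree V; rims 23 mm above the inner corner line and 23 mm to either side). Origin at its low end on the corner line; x runs up the chute, 10 degrees above level, y across, z square to it, upwards. Crest at x = 200 mm, then a 57 mm seat of the same V dips 12 degrees below level to the stop plate. A crossbar at x = 0 to 6 mm is 24 mm high; behind it is free.
- stand: fixed steel base (340 x 60 x 8 mm) under the chute; origin on the table 130 mm level uphill of the chute's origin, x level uphill, z up. It carries the reader behind the stop plate: a white housing 122 mm high, 85 mm wide, from 128 to 204 mm along x.
- crest (a point): the highest point of the chute's inner corner line, at x = 200 mm in the chute's frame. Once the potato's centre is more than 10 mm past the crest along the chute it rolls on by itself to the stop plate and stays there.
- seat (a point): where the potato's centre comes to rest in the seat, touching the stop plate (chute frame x = 243, z = 21 mm). The stop plate is 58 mm wide and rises about 25 mm above this point.
- measure_top (a point): centre of the top face of the push button, a round black cap 36 mm in diameter in a grey housing fixed on the table between robot and chute; z up; moves down as it is pressed
- measure (a joint): travel of the push button in m: 0 up, 0.006 fully down; its spring takes 4 N to go fully down and returns it when let go
- long_potato: long potato (125 x 58 mm) lying on the table beyond the chute; a bystander, origin at the centre of its underside
- weigh_dish: shallow white dish, 90 mm across, 25 mm high; a bystander, origin at the centre of its underside
- sample_jar: capped jar, 56 mm across, 75 mm high, standing beyond the chute; a bystander, origin at the centre of its underside
- beaker: beaker, 60 mm across, 70 mm high; a bystander, origin at the centre of its underside
- dish_stack: stack of culture dishes, 90 mm across, 40 mm high; a bystander, origin at the centre of its underside
- brush: brush lying on the table; a bystander, origin at the centre of its underside
- tip_box: box of 80 x 110 x 50 mm; a bystander, origin at the centre of its underside
Not all that is in view belongs to the job. Of the things like the tuber, leave any that is red; of the rest the larger one is meant.

How it is judged (in metres and radians):
On the way, in this order (a step that is already met when the one before it is completed fails the run):
1. the round potato lies still in the seat against the stop plate, let go (x of tuber in the frame of chute between 0.236 and 0.25 m and distance between tuber and seat below 0.008 m and linear speed of tuber below 0.02 m/s and contact force between the fingers and tuber below 0.1 N), for 0.3 s.
2. the push button is pressed fully down with the potato seated (x of tuber in the frame of chute between 0.236 and 0.25 m and distance between tuber and seat below 0.008 m and value of joint measure above 0.0045 m), for 0.05 s.
At the end, for the whole second after the job is handed in: the round potato rests in the seat, centre within 8 mm of the seat point, still and untouched, and the button is up again after having been pressed (4.5 of its 6 mm at least) (all of step 1 and value of joint measure below 0.0015 m).
It fails at once if the round potato is lifted (more than 10 mm off the chute) or leaves the chute (z of tuber in the frame of chute above 0.0455 m or z of tuber in the frame of chute below 0.005 m or y of tuber in the frame of chute above 0.015 m or y of tuber in the frame of chute below -0.015 m).
It fails at once if the button is pressed before the potato is seated (value of joint measure above 0.003 m and not (x of tuber in the frame of chute between 0.236 and 0.25 m and distance between tuber and seat below 0.008 m)).
It fails at once if a bystander is moved more than 25 mm (distance of any of long_potato, weigh_dish, sample_jar, beaker, dish_stack, brush, tip_box from where it was at the start of the episode above 0.025 m).
It also fails if it takes over 54 s, if anything falls off the work surface, if the arm or the gripper's body presses on something with over 40 N, if the wrist force passes 120 N, or if a joint passes its speed limit or range.

## Working session

There is one attempt and no reset: what is moved stays moved. The work goes in short steps, Python scripts to look and compute and a tool call to move; the robot and the scene stay as the last step left them, time stands still between calls to the robot, and variables do not carry over. Pictures are saved under pics/ and viewed, at most 10 in all, crops included, and the job is handed in when it is done.

Besides the shell and the picture viewer there is one more tool, called as name([rows], argument=value, ...), one row to a line, values as JSON. jog_arm: Moves the arm, as the interface text tells. Its arguments: {"type":"object","properties":{"targets":{"type":"array","items":{"type":"object","properties":{"turn":{"type":"array","items":{"type":"number"}},"slide":{"type":"array","items":{"type":"number"}},"claw":{"type":"number"}}}}},"required":["targets"]}

```bash
mkdir -p pics; cat > h.py <<'E'
from cell import *
import numpy as np, cv2
def ray(c,uv):
    m=c["mtx"]; p=np.array([(uv[0]-m[0,2])/m[0,0],(uv[1]-m[1,2])/m[1,1]])
    q=p.copy()
    for _ in range(20): q=p/(1+c["k1"]*(q@q))
    R=np.array(c["R"]); o=-R.T@np.array(c["t"]).ravel(); d=R.T@np.array([q[0],q[1],1]); return o,d/np.linalg.norm(d)
def atz(c,uv,z):
    o,d=ray(c,uv); return o+d*(z-o[2])/d[2]
def tri(rs):
    A=sum(np.eye(3)-np.outer(d,d) for o,d in rs); b=sum((np.eye(3)-np.outer(d,d))@o for o,d in rs); return np.linalg.solve(A,b)
def proj(c,X):
    p=np.array(c["R"])@np.array(X,float)+np.array(c["t"]).ravel(); q=p[:2]/p[2]; q=q*(1+c["k1"]*(q@q)); m=c["mtx"]
    return np.array([m[0,0]*q[0]+m[0,2],m[1,1]*q[1]+m[1,2]])
E
python3 - <<'E'
from h import *
np.set_printoptions(precision=1,suppress=True)
for n in ["scene","side"]:
    c=read_camera(n); cv2.imwrite(f"pics/{n}0.png",c["frame"])
    print(n,-np.array(c["R"]).T@np.array(c["t"]).ravel())
    for q in ["tuber","chute","stand","measure_top","long_potato","weigh_dish","sample_jar","beaker","dish_stack","brush","tip_box"]:
        print(q,[(np.array(r["xy"]),round(r["conf"],2),atz(c,r["xy"],30)) for r in look_for(q,n)])
print(state())
E
```

```text
scene [1367.2  575.7  827.1]
tuber [(array([133.9, 216.4]), 0.8, array([ 675.6, -234.3,   30. ])), (array([158.6, 210.4]), 0.6, array([ 614.7, -194.5,   30. ])), (array([173.7, 210.8]), 0.56, array([ 591.7, -156.8,   30. ]))]
chute [(array([215.4, 224.1]), 0.83, array([574.2, -20.2,  30. ]))]
stand [(array([246.2, 230.4]), 0.56, array([549.7,  66.3,  30. ]))]
measure_top [(array([202.7, 190. ]), 0.54, array([ 459.7, -151.2,   30. ]))]
long_potato [(array([184. , 252.7]), 0.57, array([715. , -18.7,  30. ])), (array([216.3, 217.9]), 0.43, array([550. , -34.5,  30. ]))]
weigh_dish [(array([109.5, 188.6]), 0.59, array([ 615.4, -397.5,   30. ]))]
sample_jar [(array([227.8, 258.2]), 0.59, array([669.2,  87.1,  30. ]))]
beaker [(array([147. , 163.2]), 0.58, array([ 436.9, -404.9,   30. ]))]
dish_stack [(array([362.6, 254.9]), 0.82, array([466.7, 372.8,  30. ]))]
brush [(array([196.7, 158.1]), 0.54, array([ 316.2, -285.8,   30. ])), (array([359.9, 294.8]), 0.42, array([602.1, 417.9,  30. ]))]
tip_box [(array([359.6, 296.8]), 0.63, array([608.4, 419.6,  30. ]))]
side [456.4 876.9 708.9]
tuber
[... 703 characters left out ...]
1.7, 135.5]), 0.59, array([ 454. , -409.8,   30. ]))]
dish_stack [(array([260.5, 294.8]), 0.77, array([448.8, 374. ,  30. ])), (array([261.5, 135.4]), 0.32, array([ 454.8, -410.7,   30. ]))]
brush [(array([306.1, 153.8]), 0.73, array([ 283.7, -270.3,   30. ]))]
tip_box [(array([196.4, 311.9]), 0.61, array([590.2, 424.6,  30. ]))]
{'t': 1.2, 'joints': array([-1.3,  0.5,  1.6, -0. ,  1.1, -0.1]), 'qvel': array([ 0.,  0., -0.,  0.,  0., -0.]), 'tau': array([ -0. , -61.2, -25.8,   0.1,   0. ,   0. ]), 'eef_pos': array([ 237.5, -578.1,  214.7]), 'tcp_rot': array([3.1, 0. , 0.4]), 'ft_force': array([-0.5, -0.2, -0.1]), 'moment': array([0., 0., 0.]), 'grip_force': 0.0, 'opening': 0.999794218557256}
```

View pics/scene0.png

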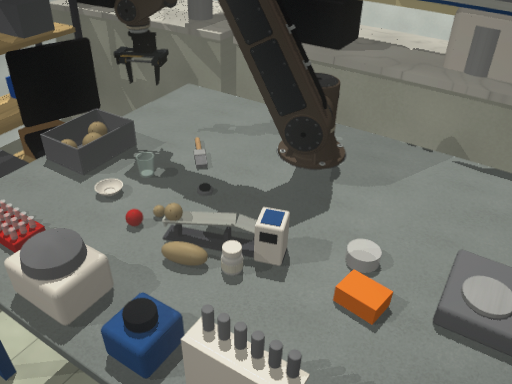

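View pics/side0.png

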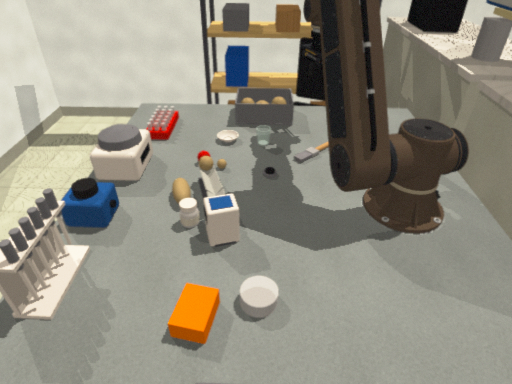

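Look-alikes in the scene picture: the red ball (134,217), which I leave; a small brown ball on the table (158,211); and the larger brown ball in the chute's foot (173,211), which fits the description. Next, one close crop to check that choice, with the chute and button edges.

```bash
python3 - <<'E'
from h import *
a=cv2.imread("pics/scene0.png")[170:280,120:305]; b=cv2.imread("pics/side0.png")[145:255,165:285]
A=cv2.resize(a,None,fx=4,fy=4,interpolation=2)[:, :740]; B=cv2.resize(b,None,fx=4,fy=4,interpolation=2)
cv2.imwrite("pics/c0.png",A); cv2.imwrite("pics/c1.png",B)
E
```

```text
(no output)
```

View pics/c0.png

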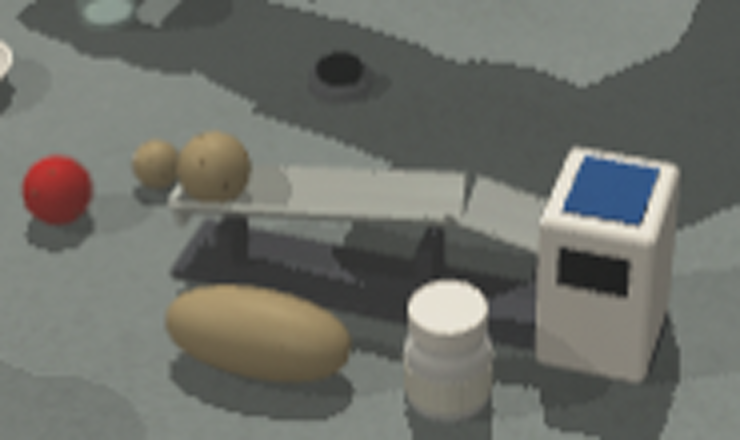

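View pics/c1.png

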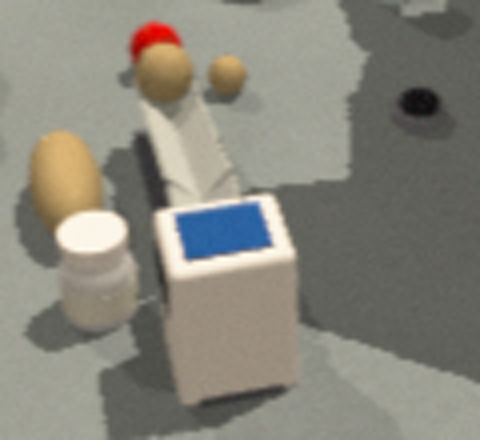

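The crop confirms the choice. The larger brown ball sits in the chute's foot at crop (213,167). The smaller one is off the chute at (155,164), and the red ball is at (57,190).

```bash
python3 - <<'E'
from h import *
np.set_printoptions(precision=1,suppress=True)
s=read_camera("scene"); d=read_camera("side")
P=lambda U,V: (np.array([U,V])+.5)/4-.5+[120,170]
Q=lambda U,V: (np.array([U,V])+.5)/4-.5+[165,145]
def t(n,a,b):
    r=[ray(s,P(*a)),ray(d,Q(*b))]; X=tri(r); print(n,X, "reproj",proj(s,X)-P(*a)); return X
T=t("tuber",(213,167),(164,73)); t("small",(155,164),(227,75)); b=t("btn",(340,70),(419,101))
c=[t("corner",*p) for p in [((577,150),(297,258)),((677,163),(168,277)),((657,240),(158,210)),((542,220),(275,197))]]
cs=[atz(s,P(*p),122)[:2] for p in [(577,150),(677,163),(657,240),(542,220)]]; print(np.array(cs), np.mean(cs,0))
cd=[atz(d,Q(*p),122)[:2] for p in [(297,258),(168,277),(158,210),(275,197)]]; print(np.array(cd), np.mean(cd,0))
H=np.mean(c,0);print("H",H); h=H[:2]-T[:2]; print("len",np.hypot(*h),"yaw",np.degrees(np.arctan2(h[1],h[0])))
E
```

```text
tuber [ 641.4 -113.2   78.2] reproj [-0.  -0.1]
small [ 601.2 -209.7   15.5] reproj [-0.1 -0.3]
btn [ 424.2 -171.8   15.4] reproj [-0.2 -0.6]
corner [510.3 104.4  82.2] reproj [2.3 5.6]
corner [581.  214.6 159.5] reproj [3.2 7.1]
corner [603.2 197.6 152.8] reproj [-2.7 -7.6]
corner [540.1  80.6  74.7] reproj [-2.3 -7.1]
[[538.7 112.3]
 [514.8 173.4]
 [590.6 200.2]
 [613.  131.5]] [564.3 154.4]
[[510.  176.4]
 [591.7 198.8]
 [608.1 129.2]
 [529.3 111.3]] [559.8 153.9]
H [558.6 149.3 117.3]
len 275.2233199503814 yaw 107.49819837575089
```

Measurements agree: the ball is at (641,-113,78) and the chute heading is about 107°. Ball to housing measures 275 mm against 274.5 expected. I move behind the ball, staying high.

jog_arm([
  {"turn":[0,0,8.4],"slide":[42,41,0],"claw":21},
  {"turn":[0,0,8.4],"slide":[42,41,0],"claw":21},
  {"turn":[0,0,8.4],"slide":[42,41,0],"claw":21},
  {"turn":[0,0,8.4],"slide":[42,41,0],"claw":21},
  {"turn":[0,0,8.4],"slide":[42,41,0],"claw":21},
])

```text
t: 1.92
eef_pos: [448.7, -371.7, 214.9]
tcp_rot: [3.141, 0.0, 1.128]
ft_force: [1.4, -0.8, 0.5]
opening: 0.531
grip_force: 0.0
```

jog_arm([
  {"turn":[0,0,8.4],"slide":[42,41,0],"claw":21},
  {"turn":[0,0,8.4],"slide":[42,41,0],"claw":21},
  {"turn":[0,0,8.4],"slide":[42,41,0],"claw":21},
  {"turn":[0,0,8.4],"slide":[42,41,0],"claw":21},
  {"turn":[0,0,8.4],"slide":[42,39,0],"claw":21},
])

```text
t: 2.55
eef_pos: [658.8, -168.5, 214.8]
tcp_rot: [3.141, 0.0, 1.861]
ft_force: [0.5, -0.2, 0.1]
opening: 0.21
grip_force: 0.0
```

```bash
python3 - <<'E'
from h import *
np.set_printoptions(precision=3,suppress=True)
c=read_camera("wrist"); st=state(); print(st["t"],st["eef_pos"],np.degrees(st["tcp_rot"]),st["opening"],st["joints"])
cv2.imwrite("pics/w0.png",c["frame"]); print(-np.array(c["R"]).T@np.array(c["t"]).ravel())
for q in ["tuber","chute","measure_top"]: print(q,[(np.array(r["xy"]),round(r["conf"],2)) for r in look_for(q,"wrist")])
print(proj(c,[641.4,-113.2,78.2]),proj(c,[424,-172,15]))
E
```

```text
2.6 [ 662.486 -163.858  214.389] [179.879  -0.037 107.211] 0.20757307712238768 [-0.34   0.575  1.405  0.002  1.16  -0.641]
[635.495 -88.74  384.528]
tuber [(array([247.5, 217.5]), 0.93), (array([255.9, 121.3]), 0.79), (array([204.7, 179.5]), 0.69), (array([ 69. , 116.9]), 0.6)]
chute [(array([252.2,  47.6]), 0.87)]
measure_top [(array([ 70.4, 117.8]), 0.82)]
[250.756 125.945] [ 69.173 117.306]
```

View pics/w0.png

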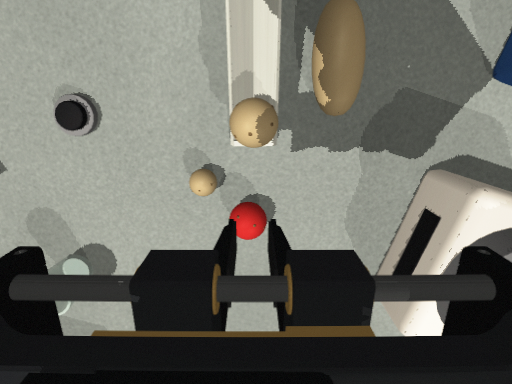

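The wrist view shows the ball at (254,122), the chute's rims centred at column 252–253.5 running straight up, and the button at (72,115). The red ball (248,220) and the small potato (203,182) are on the table.

```bash
python3 - <<'E'
from h import *
np.set_printoptions(precision=2,suppress=True)
c=read_camera("wrist"); st=state(); print(st["t"],st["eef_pos"],np.degrees(st["tcp_rot"]))
T=atz(c,[254,122],78); print("T",T, "btn",atz(c,[71.5,114],18))
# rim edges columns in picture
f=c["frame"]
g=cv2.cvtColor(f,6).astype(int)
for r in (4,20,40,60,80,90):
    e=np.abs(np.diff(g[r,210:300])); print(r,[(210+i,e[i]) for i in np.argsort(-e)[:8]])
# rim at chute length s (horizontal from C0), height
for (u,l,rr) in [(5,226.5,281),(85,229,277)]:
    for s in range(0,1): 
        # solve height by 46 mm rim width
        z=min(np.arange(40,130,.5),key=lambda z:abs(np.linalg.norm(atz(c,[l,u],z)-atz(c,[rr,u],z))-46))
        print(u,z,(atz(c,[l,u],z)+atz(c,[rr,u],z))/2)
E
```

```text
2.8 [ 657.18 -170.17  214.34] [-179.97   -0.01  106.3 ]
T [ 642.48 -109.1    78.  ] btn [ 427.03 -166.26   18.  ]
4 [(np.int64(266), np.int64(67)), (np.int64(225), np.int64(38)), (np.int64(267), np.int64(37)), (np.int64(281), np.int64(32)), (np.int64(253), np.int64(30)), (np.int64(226), np.int64(30)), (np.int64(229), np.int64(25)), (np.int64(228), np.int64(18))]
20 [(np.int64(278), np.int64(43)), (np.int64(226), np.int64(38)), (np.int64(279), np.int64(34)), (np.int64(281), np.int64(31)), (np.int64(253), np.int64(30)), (np.int64(229), np.int64(25)), (np.int64(225), np.int64(20)), (np.int64(280), np.int64(19))]
40 [(np.int64(280), np.int64(63)), (np.int64(227), np.int64(39)), (np.int64(226), np.int64(31)), (np.int64(230), np.int64(29)), (np.int64(253), np.int64(28)), (np.int64(277), np.int64(24)), (np.int64(281), np.int64(20)), (np.int64(229), np.int64(16))]
60 [(np.int64(280), np.int64(45)), (np.int64(227), np.int64(41)), (np.int64(228), np.int64(33)), (np.int64(279), np.int64(29)), (np.int64(277), np.int64(23)), (np.int64(230), np.int64(21)), (np.int64(231), np.int64(21)), (np.int64(254), np.int64(19))]
80 [(np.int64(228), np.int64(46)), (np.int64(279), np.int64(45)), (np.int64(253), np.int64(33)), (np.int64(229), np.int64(27)), (np.int64(280), np.int64(26)), (np.int64(232), np.int64(24)), (np.int64(254), np.int64(22)), (np.int64(231), np.int64(22))]
90 [(np.int64(298), np.int64(48)), (np.int64(279), np.int64(40)), (np.int64(232), np.int64(35)), (np.int64(253), np.int64(35)), (np.int64(231), np.int64(32)), (np.int64(229), np.int64(32)), (np.int64(278), np.int64(29)), (np.int64(228), np.int64(26))]
5 104.0 [614.01 -14.54 104.  ]
85 87.0 [631.44 -75.5   87.  ]
```

```bash
python3 - <<'E'
from h import *
np.set_printoptions(precision=2,suppress=True)
c=read_camera("wrist"); st=state(); print(st["t"],st["eef_pos"],np.degrees(st["tcp_rot"]),st["ft_force"])
r=look_for("tuber","wrist"); print([(np.array(q["xy"]),q["conf"]) for q in r])
b=look_for("measure_top","wrist")[0]; print("btn",b["xy"],atz(c,b["xy"],18))
xy=min((q["xy"] for q in r),key=lambda p:abs(p[1]-122)+abs(p[0]-254)); T=atz(c,xy,78); print("T",T)
a=atz(c,[253.8,4],72);d=atz(c,[254,80],55); h=(a-d)[:2]; print(a,d,"yaw",np.degrees(np.arctan2(h[1],h[0])))
h/=np.linalg.norm(h); n=np.array([-h[1],h[0]]); print("lateral of ball",n@(T[:2]-d[:2]),"tcp lateral",n@(st["eef_pos"][:2]-d[:2]),"along gap",h@(T[:2]-st["eef_pos"][:2]))
cv2.imwrite("pics/w1.png",c["frame"])
f=cv2.cvtColor(c["frame"],cv2.COLOR_BGR2HSV); m=(f[...,1]>70).astype(np.uint8); m[:, :225]=0; m[:, 285:]=0; m[160:]=0
print(cv2.boundingRect(m))
E
```

```text
2.85 [ 656.92 -170.74  214.62] [-179.98   -0.    106.25] [ 0.82  0.82 -0.35]
[(array([257.5, 120.9]), 0.92), (array([204.8, 180.9]), 0.62), (array([251.3, 220.1]), 0.55)]
btn [69.5, 117.0] [ 424.38 -171.15   18.  ]
T [ 645.15 -107.96   78.  ]
[611.14  -5.99  72.  ] [630.28 -69.79  55.  ] yaw 106.7004227382958
lateral of ball -3.2756100731841107 tcp lateral 3.4936950061322953 along gap 63.51537114767447
(231, 97, 49, 50)
```

jog_arm([
  {"turn":[0,0,0.5],"slide":[3,1,-50],"claw":21},
  {"turn":[0,0,0],"slide":[0,0,-50],"claw":21},
  {"turn":[0,0,0],"slide":[0,0,-43],"claw":21},
  {"turn":[0,0,0],"slide":[0,0,0],"claw":21},
  {"turn":[0,0,0],"slide":[0,0,0],"claw":21},
])

```text
t: 3.58
eef_pos: [661.1, -170.0, 73.6]
tcp_rot: [3.14, 0.001, 1.864]
ft_force: [-0.2, 0.3, 1.3]
opening: 0.21
grip_force: 0.0
```

```bash
python3 - <<'E'
from h import *
np.set_printoptions(precision=2,suppress=True)
c=read_camera("wrist"); st=state(); print(st["t"],st["eef_pos"],np.degrees(st["tcp_rot"]),st["ft_force"])
d=read_camera("side"); a=cv2.resize(d["frame"][125:215,165:265],None,fx=4.2,fy=4.2,interpolation=2)
w=cv2.resize(c["frame"],None,fx=.78,fy=.78)
o=np.zeros((400,800,3),np.uint8); o[:a.shape[0],:400]=a[:378+22,:400]; o[:w.shape[0],400:]=w[:,:400]; cv2.imwrite("pics/w2.png",o)
E
```

```text
3.625 [ 661.35 -169.91   74.03] [179.85   0.11 106.79] [ 0.74  0.08 -0.57]Traceback (most recent call last):
  File "<stdin>", line 6, in <module>
ValueError: could not broadcast input array from shape (300,399,3) into shape (300,400,3)
```

```bash
python3 - <<'E'
from h import *
c=read_camera("wrist"); d=read_camera("side"); a=cv2.resize(d["frame"][125:215,165:265],(400,360),interpolation=2)
w=cv2.resize(c["frame"],(400,300))
o=np.zeros((400,800,3),np.uint8); o[:360,:400]=a; o[:300,400:]=w; cv2.imwrite("pics/w2.png",o)
print(state()["eef_pos"])
E
```

```text
[ 661.1326322  -169.45041447   73.5527525 ]
```

View pics/w2.png

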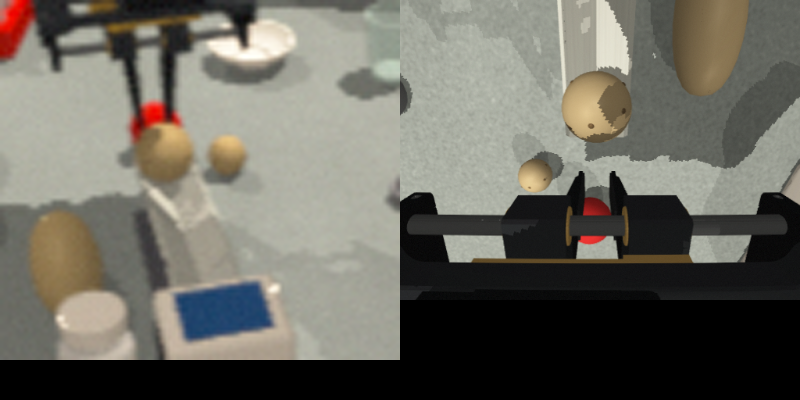

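The fingers are centred behind the ball: finger gap centre near column 598, ball at column 596 in the montage. I start the push.

jog_arm([
  {"turn":[0,0,0],"slide":[-4,13,-3],"claw":21},
  {"turn":[0,0,0],"slide":[-3,10,0],"claw":21},
  {"turn":[0,0,0],"slide":[-3,10,2],"claw":21},
  {"turn":[0,0,0],"slide":[-4,13,2.5],"claw":21},
  {"turn":[0,0,0],"slide":[-4,13,2.5],"claw":21},
])

```text
t: 4.4
eef_pos: [643.1, -110.1, 76.7]
tcp_rot: [3.14, 0.002, 1.865]
ft_force: [2.0, -4.5, 3.1]
opening: 0.211
grip_force: 2.9
```

```bash
cat > lk.py <<'E'
from h import *
np.set_printoptions(precision=1,suppress=True)
c=read_camera("wrist"); st=state(); p=st["eef_pos"]; print(st["t"],p,np.degrees(st["tcp_rot"]),st["ft_force"])
h=np.array([-.287,.958]); n=np.array([-.958,-.287]); T0=np.array([642.5,-111])
print("tcp along",h@(p[:2]-T0),"lat",n@(p[:2]-T0))
for q in look_for("tuber","wrist"):
    X=atz(c,q["xy"],p[2]+8)[:2]; print(q["xy"],round(q["conf"],2),X,"along",h@(X-T0),"lat",n@(X-T0))
E
python3 lk.py
```

```text
4.45 [ 642.5 -108.4   76.8] [179.9   0.1 106.9] [1.2 1.  0.6]
tcp along 2.4617678553798186 lat -0.7432341612279751
[243.7, 322.7] 0.58 [ 655.6 -168.8] along -59.09031358218263 lat 4.017975415214578
```

```bash
python3 - <<'E'
from h import *
c=read_camera("wrist"); d=read_camera("side"); a=cv2.resize(d["frame"][125:215,165:265],(400,360),interpolation=2)
w=cv2.resize(c["frame"],(400,300))
o=np.zeros((400,800,3),np.uint8); o[:360,:400]=a; o[:300,400:]=w; cv2.imwrite("pics/w3.png",o)
E
```

```text
(no output)
```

View pics/w3.png

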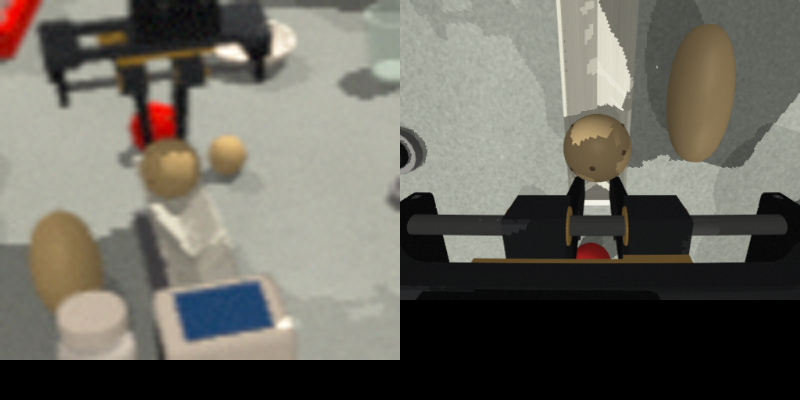

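The ball has rolled off the crossbar and sits centred against the fingertips at montage (597,147). I continue up the slope.

jog_arm([
  {"turn":[0,0,0],"slide":[-4.3,14.4,2.6],"claw":21},
  {"turn":[0,0,0],"slide":[-4.3,14.4,2.6],"claw":21},
  {"turn":[0,0,0],"slide":[-4.3,14.4,2.6],"claw":21},
  {"turn":[0,0,0],"slide":[-4.3,14.4,2.6],"claw":21},
  {"turn":[0,0,0],"slide":[-4.3,14.4,2.6],"claw":21},
])

```text
t: 5.22
eef_pos: [621.5, -38.8, 89.2]
tcp_rot: [3.14, 0.002, 1.864]
ft_force: [2.3, -7.0, 4.6]
opening: 0.214
grip_force: 3.7
```

```bash
python3 lk.py
```

```text
5.275 [620.9 -37.1  89.4] [179.9   0.  106.8] [-0.1  0.7 -0.1]
tcp along 77.02615502173916 lat -0.559416750804776
[252.3, 187.9] 0.87 [612.1  -5.2] along 110.06193324400036 lat -1.2197479651752123
[250.7, 90.8] 0.23 [595.9  45.3] along 163.12377995023687 lat -0.1883423145577823
```

jog_arm([
  {"turn":[0,0,0],"slide":[-4.3,14.4,2.6],"claw":21},
  {"turn":[0,0,0],"slide":[-4.3,14.4,2.6],"claw":21},
  {"turn":[0,0,0],"slide":[-4.3,14.4,2.6],"claw":21},
  {"turn":[0,0,0],"slide":[-3,9.6,1.5],"claw":21},
  {"turn":[0,0,0],"slide":[-1.5,5,0.5],"claw":21},
])

```text
t: 5.95
eef_pos: [604.3, 18.7, 99.0]
tcp_rot: [3.14, 0.002, 1.865]
ft_force: [1.0, -9.8, 6.3]
opening: 0.211
grip_force: 4.5
```

```bash
python3 lk.py
```

```text
6.0 [604.   19.2  98.9] [179.9   0.1 106.8] [ 1.  -3.5  3.2]
tcp along 135.7978534981648 lat -0.5361456286326322
[253.2, 187.1] 0.85 [595.2  52.8] along 170.5108850158878 lat -1.6654243135283662
```

jog_arm([
  {"turn":[0,0,0],"slide":[-1.4,4.8,0],"claw":21},
  {"turn":[0,0,0],"slide":[-1.4,4.8,0],"claw":21},
  {"turn":[0,0,0],"slide":[-1.4,4.8,0],"claw":21},
  {"turn":[0,0,0],"slide":[0,0,0],"claw":21},
  {"turn":[0,0,0],"slide":[0,0,0],"claw":21},
])

```text
t: 6.68
eef_pos: [599.2, 34.3, 98.2]
tcp_rot: [-3.141, -0.0, 1.865]
ft_force: [-0.0, 0.4, 0.2]
opening: 0.212
grip_force: 0.0
```

```bash
python3 lk.py
```

```text
6.725 [599.3  34.2  98.3] [-180.    -0.   106.8] [-0.5  0.   0.5]
tcp along 151.5054803261086 lat -0.2727922573881895
[255.2, 134.8] 0.74 [582.4  97.2] along 216.72963542986554 lat -2.236030783768585
```

The ball rolled on to along 217, where the seat is expected at 214. I withdraw upward and travel to the button with the claw shut.

jog_arm([
  {"turn":[0,0,0],"slide":[0,0,50],"claw":21},
  {"turn":[0,0,0],"slide":[0,0,50],"claw":0},
  {"turn":[0,0,0],"slide":[-35,-40,0],"claw":0},
  {"turn":[0,0,0],"slide":[-35,-40,0],"claw":0},
  {"turn":[0,0,0],"slide":[-35,-41,0],"claw":0},
])

```text
t: 7.4
eef_pos: [493.2, -87.8, 198.6]
tcp_rot: [3.141, 0.0, 1.865]
ft_force: [0.8, -0.6, 0.2]
opening: 0.005
grip_force: 0.0
```

jog_arm([
  {"turn":[0,0,0],"slide":[-35,-41,-30],"claw":0},
  {"turn":[0,0,0],"slide":[-34,-41,-30],"claw":0},
  {"turn":[0,0,0],"slide":[0,0,-40],"claw":0},
  {"turn":[0,0,0],"slide":[0,0,-40],"claw":0},
  {"turn":[0,0,0],"slide":[0,0,0],"claw":0},
])

```text
t: 8.02
eef_pos: [424.3, -168.5, 56.8]
tcp_rot: [-3.138, -0.004, 1.864]
ft_force: [-0.7, -0.3, 0.5]
opening: 0.004
grip_force: 0.0
```

```bash
python3 - <<'E'
from h import *
np.set_printoptions(precision=1,suppress=True)
st=state(); print(st["t"],st["eef_pos"],st["ft_force"],st["opening"])
c=read_camera("scene"); d=read_camera("side")
S=[594+0,0]
h=np.array([-.287,.958]); X=np.append(np.array([642.5,-111])+214.2*h,101.8)
for n,k in (("scene",c),("side",d)): print(n,"seat px",proj(k,X),[(q["xy"],round(q["conf"],2)) for q in look_for("tuber",n)],[(q["xy"],round(q["conf"],2)) for q in look_for("measure_top",n)],"tcp px",proj(k,st["eef_pos"]))
w=read_camera("wrist"); print([(q["xy"],round(q["conf"],2),atz(w,q["xy"],17)) for q in look_for("measure_top","wrist")],proj(w,[st["eef_pos"][0],st["eef_pos"][1],17]))
o=np.zeros((400,800,3),np.uint8); o[:300,400:]=cv2.resize(w["frame"],(400,300)); o[:360,:400]=cv2.resize(c["frame"][160:268,165:285],(400,360),interpolation=2); cv2.imwrite("pics/w4.png",o)
E
```

```text
8.025 [ 424.3 -168.5   56.8] [-0.7 -0.3  0.5] 0.004106097710241482
scene seat px [249.2 219.2] [([247.1, 218.7], 0.69), ([132.9, 217.4], 0.69)] [([203.3, 190.6], 0.47)] tcp px [204.8 175.9]
side seat px [215.9 195.4] [([213.3, 189.7], 0.53), ([219.2, 163.9], 0.39)] [([206.8, 175.5], 0.36)] tcp px [269.6 161.1]
[([249.0, 209.9], 0.94, array([ 423.8, -167.8,   17. ]))] [249.3 210.9]
```

View pics/w4.png

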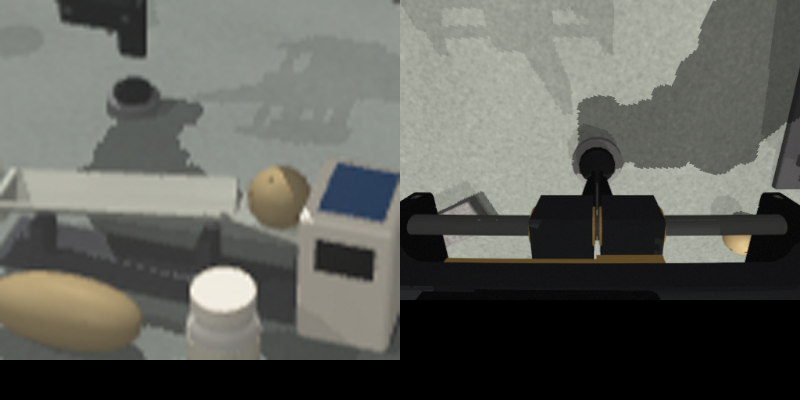

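The ball rests in the seat at scene (249,219), where the seat projects to (249.2,219.2), and the fingertips are centred over the button. I press now.

jog_arm([
  {"turn":[0,0,0],"slide":[0,0,-20],"claw":0},
  {"turn":[0,0,0],"slide":[0,0,-12],"claw":0},
  {"turn":[0,0,0],"slide":[0,0,-4],"claw":0},
  {"turn":[0,0,0],"slide":[0,0,0],"claw":0},
])

```text
t: 8.93
eef_pos: [425.4, -168.9, 22.5]
tcp_rot: [-3.141, -0.0, 1.865]
ft_force: [-0.1, -0.0, 0.5]
opening: 0.007
grip_force: 0.0
```

jog_arm([
  {"turn":[0,0,0],"slide":[0,0,-3],"claw":0},
  {"turn":[0,0,0],"slide":[0,0,-2],"claw":0},
  {"turn":[0,0,0],"slide":[0,0,0],"claw":0},
])

```text
t: 9.3
eef_pos: [425.6, -169.0, 17.6]
tcp_rot: [3.141, 0.0, 1.865]
ft_force: [0.2, 0.0, 2.5]
opening: 0.003
grip_force: 1.6
```

Contact, with the force up to 2.5 N. I go on in small steps.

jog_arm([
  {"turn":[0,0,0],"slide":[0,0,-2],"claw":0},
  {"turn":[0,0,0],"slide":[0,0,-2],"claw":0},
  {"turn":[0,0,0],"slide":[0,0,0],"claw":0},
])

```text
t: 9.68
eef_pos: [425.6, -169.0, 15.5]
tcp_rot: [3.14, 0.002, 1.865]
ft_force: [-7.1, 2.9, 42.3]
opening: 0.005
grip_force: 21.7
```

jog_arm([
  {"turn":[0,0,0],"slide":[0,0,-1.5],"claw":0},
  {"turn":[0,0,0],"slide":[0,0,0],"claw":0},
])

```text
t: 9.93
eef_pos: [425.7, -169.1, 15.1]
tcp_rot: [3.139, 0.002, 1.865]
ft_force: [-10.5, 5.3, 64.2]
opening: 0.002
grip_force: 32.4
```

The button has bottomed out: 2.5 N at 3.7 mm matches the spring, then came a hard stop about 6 mm down. I release it and check the ball.

jog_arm([
  {"turn":[0,0,0],"slide":[0,0,12],"claw":0},
  {"turn":[0,0,0],"slide":[0,0,40],"claw":0},
  {"turn":[0,0,0],"slide":[0,0,40],"claw":0},
  {"turn":[0,0,0],"slide":[0,0,0],"claw":0},
])

```text
t: 10.42
eef_pos: [426.4, -169.5, 106.1]
tcp_rot: [3.138, 0.004, 1.865]
ft_force: [-0.4, -0.3, -0.6]
opening: 0.007
grip_force: 0.0
```

```bash
python3 - <<'E'
from h import *
c=read_camera("scene"); print(state()["eef_pos"],[(q["xy"],round(q["conf"],2)) for q in look_for("tuber","scene")])
print(job_done())
E
```

```text
[ 425.77414866 -169.12531943  104.6831532 ] [([135.8, 217.3], 0.63), ([246.2, 219.7], 0.56)]
the job is handed in; nothing more can be done
None
```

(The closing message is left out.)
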